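# Roll a capacitor into its assembly cradle and seat it against the stop

## Robot

A 7-joint arm with a two-finger parallel gripper is mounted at the origin on the work surface. World frame = base frame: x ahead of the robot, y to its left, z up, the work surface at z = 0. Lengths are in mm, angles in rad, forces in N, time in s.
With the tool pointing down it reaches from about 400 to 900 mm from the base axis. Payload 5.6 kg.
Tool frame: the origin (TCP) lies midway between the tips of the shut fingers; the grasp point (between the pads) lies 19 mm behind it; x points along the fingers, y is the direction in which the jaws open and shut, and the axes are right-handed (so a half turn about x gives the same grasp; the last joint's range is limited). The gripper opens to 92 mm and grips with 3 to 60 N. Pads are 20 mm wide; open, the fingers measure 128 mm over their backs; the gripper's body (75 mm by 189 mm) begins 69 mm behind the grasp point.
Start: joints at [1.075, 0.468, -0.012, 1.603, 0.006, 1.071, -0.056], TCP at [284.327, -584.523, 214.592] pointing down, gripper open.
Joint ranges: [-2.53, 2.53], [-0.31, 2.02], [-1.57, 1.55], [0.28, 2.44], [-1.29, 4.43], [0.15, 1.84], [-2.92, 2.92]. Speed limits (rad/s): [2.57, 2.57, 3.14, 3.14, 3.14, 3.14, 3.14].

## Interface

Orientations are given as a rotation vector (axis times angle).
In Python, from cell import robot, grip, kin, viewer gives the robot as it stands. Calls block until the motion is done:
- robot.movep(position, orientation): joint-space move of the TCP to a pose.
- robot.servo_line(position, feed=150, rotation=None): straight line of the TCP; rotation=None keeps the orientation; feed is the mean speed in mm/s.
- robot.goto_joints(angles): joint-space move.
- grip(opening, newtons=None): opening from 0.0 (shut) to 1.0 (fully open); newtons is the grip in N (None keeps the last); returns when the fingers have stopped.
- robot.hold(seconds).
- kin.ik(position, orientation): joint angles nearest the present ones, or None.
- robot.observe(): the state.
- viewer.read_camera(name): name is "side" or "top" or "wrist"; returns the picture (400x640x3 uint8, red, green, blue); there is no depth.
- viewer.camera_info(name): a dict with "camera_matrix" (3x3 intrinsics, pixels), "R" (3x3) and "t" (3): a world point X has camera coordinates R X + t. Camera axes: x right, y down, z forward; pixel columns grow to the right and rows downward; lengths in mm; the calibration is good to about 2 mm. The wrist camera is an equidistant fisheye: a pixel r from the principal point sees the ray r / f radians off the axis. A picture is of the moment at which its call begins: read the wrist's pose just before it. camera_info takes no time and is no camera call; for the wrist camera it gives the pose at the moment of the call.
A pose or a line that the arm cannot do raises robot.IKError and nothing moves.
- robot.job_done(): hands the job in, once; it reports no verdict.
Trained networks look in the newest picture that a camera, given by its name, has taken for a name from the list of things; names that differ only in an ending like _2 or _b are one class to them, and where a whole thing is asked for, a point or a joint stands for the part that bears it (a point fixed in the world has none). Each returns a list of dicts, best first, with "confidence" (0 to 1); they miss things now and then, are a little off and sometimes report something else, mostly with a low value. They report only what shows in the picture. A call takes as long as a camera call. They do not tell look-alikes from the thing itself.
- viewer.silhouettes(name, camera): "mask" (400x640 bool, what is visible of it).
- viewer.pinpoint(name, camera): "at" ([x, y, z] in mm, in the coordinates of the camera as it stood for that picture, good to about 4 mm: a listed point, or the origin of a listed thing).
The state is a dict: "t": time; "joints": joint angles; "joint_velocities": joint speeds; "joint_torque": joint torques, N m; "tcp_pos": TCP position; "tcp_rot": TCP orientation; "contact_force": force on the tool from outside, world axes, zero at the start; "wrist_torque": the same for the moment, N m; "grip_width": opening from 0.0 (shut) to 1.0 (fully open).
Only numpy, scipy, OpenCV 4.12 (cv2) and the standard library are available. Lean on these libraries where they do the work, as an engineer would, in place of code of your own. Each camera call takes 0.05 s, during which the arm holds its last target. There are 200 camera calls.

## Task

Roll the black capacitor lying on the blue bench sideways into the V of the aluminium cradle, then push it along the V with your fingertips until its base is home against the cradle's rubber stop, and leave it resting there. Only push it, gently: let it roll over the bench on its side, never pick it up, stand it on end or squeeze it hard. Leave everything else on the bench where it is.

Things in the scene. Friction and masses are not known exactly. Their poses are not given: they have to be found in the camera images.
- can: The work: a black screw-terminal capacitor lying on its side, a cylinder 51 mm in diameter, 105 mm long, one pale stripe along it, 0.25 to 0.4 kg. Origin on its axis half-way along, 25.5 mm above the bench at the start. x is its long axis, pointing to the terminals; y and z turn as it rolls (z up at first). It rolls easily, 0.18 to 0.25 m to the left or right of the cradle at first.
- can_base (a point): Centre of the capacitor's flat base (bare metal), on its axis, 52.5 mm from its middle (its x = -52.5 mm). It points roughly towards the robot and is the end that goes to the stop.
- can_face (a point): Centre of the capacitor's other end, a dark face on its axis at its x = +52.5 mm, with two metal terminals 13 mm across and 22 mm apart that stand 6 mm proud of it. It points roughly away from the robot.
- cradle: Roll-on V cradle of bent aluminium sheet, fixed to the bench. Origin on the bench under the middle line of the V; x along the V, away from the robot, z up. Sheet from x = -85 to +75 mm, both sides alike: a ramp rises from the bench at y = 60 mm to a crest 12.5 mm high at y = 18.5 mm, then falls to the V's bottom, 2 mm high at y = 0. A seated capacitor's axis is 31 mm above the bench.
- stop_face (a point): Centre of the black rubber pad's face on the upright stop at the robot's end of the cradle, 31 mm above the bench, at the cradle's x = -85 mm. The stop is 62 mm wide and 50 mm high, its foot reaching back to x = -126 mm. With its base touching the pad the capacitor's middle is at x = -32.5 mm. It slides along the V at a push of 1 to 3 N.
- spare_can: Bystander: a second capacitor of the same kind standing upright on its base, 51 mm in diameter, 111 mm tall with its terminals, on the other side of the cradle. Origin at the centre of its underside.
- driver: Bystander: screwdriver with an orange handle, 190 mm long, lying on the bench beyond the cradle. Origin under it, x along it.
- lug_tray: Bystander: open grey divided tray 100 x 140 x 28 mm holding cable lugs. Origin at the centre of its underside.
- board: Bystander: green circuit board 60 x 85 mm on short standoffs, up to 22 mm tall. Origin at the centre of its underside.
- solder: Bystander: standing spool of solder, 58 mm in diameter, 40 mm tall. Origin at the centre of its underside.
- meter: Bystander: yellow multimeter lying face up, 150 x 75 mm, 44 mm tall. Origin at the centre of its underside.
- cleaner: Bystander: white bottle, 48 mm in diameter, 110 mm tall. Origin at the centre of its underside.
Not all that is in view belongs to the job. What is shaped like the can but orange or red is not meant.

How it is judged:
By the outcome, as a careful person would: the job done as asked, in the order asked, and still so for the second after the job is handed in, with the robot touching nothing.
It also fails if it takes over 64 s, if anything falls off the work surface, if the arm or the gripper's body presses on something with over 40 N, if the wrist force passes 120 N, or if a joint passes its speed limit or range.

## Working session

There is one attempt and no reset: what is moved stays moved. The work goes in short steps, each a Python script; the robot and the scene stay as the last script left them, time stands still between calls to the robot, and variables do not carry over. Pictures are saved under pics/ and viewed, about 8 in all and at most 12, crops included, and the job is handed in when it is done.

```bash
ls; mkdir -p pics
cat > h.py <<'E'
import numpy as np, cv2
from cell import robot, grip, kin, viewer
def cam2w(name,p):
    i=viewer.camera_info(name); R=np.array(i["R"]);t=np.array(i["t"])
    return R.T@(np.array(p)-t)
def find(n,c):
    return [(round(d["confidence"],2),cam2w(c,d["at"]).round(1).tolist()) for d in viewer.pinpoint(n,c)]
def save(f,*ims):
    cv2.imwrite("pics/"+f,cv2.cvtColor(np.vstack(ims),cv2.COLOR_RGB2BGR))
E
python3 - <<'E'
from h import *
a=viewer.read_camera("top"); b=viewer.read_camera("side")
save("top.png",a); save("side.png",b)
for n in ["can","can_base","can_face","cradle","stop_face","spare_can","driver","lug_tray","board","solder","meter","cleaner"]:
    print(n,"TOP",find(n,"top"),"SIDE",find(n,"side"))
s=robot.observe(); print(s)
E
```

```text
pics
can TOP [(0.94, [551.7, 285.0, 25.0]), (0.91, [396.9, 336.7, 25.4]), (0.85, [242.8, 345.8, 24.4]), (0.6, [341.7, -104.1, 20.9])] SIDE [(0.79, [344.7, -107.9, 26.7]), (0.77, [556.0, 283.0, 28.7]), (0.58, [401.4, 335.3, 25.1]), (0.58, [243.8, 351.8, 29.1]), (0.55, [823.3, 194.1, 28.8])]
can_base TOP [(0.92, [292.0, 343.5, 26.4]), (0.89, [834.4, 248.2, 27.7]), (0.8, [290.5, -102.8, 25.7]), (0.65, [743.2, -177.6, -1.2]), (0.64, [424.8, 378.5, 26.6]), (0.62, [476.3, 37.1, 29.2]), (0.61, [502.6, 271.0, 26.9]), (0.3, [631.8, 424.8, 1.5])] SIDE [(0.84, [294.9, 345.9, 25.6]), (0.79, [497.5, 271.3, 28.6]), (0.74, [286.2, -103.1, 27.1]), (0.73, [428.5, 379.9, 25.3]), (0.73, [836.5, 250.9, 25.6])]
can_face TOP [(0.94, [365.5, 288.1, 28.8]), (0.82, [812.8, 147.3, 26.4]), (0.81, [184.7, 353.3, 24.6]), (0.62, [396.4, -114.7, 26.6]), (0.55, [602.9, 295.0, 30.7])] SIDE [(0.96, [369.7, 292.2, 28.3]), (0.94, [185.8, 353.7, 29.6]), (0.91, [603.5, 297.8, 28.3]), (0.77, [396.6, -112.7, 25.0]), (0.59, [808.3, 148.5, 24.3])]
cradle TOP [(0.55, [560.3, 44.8, 0.0])] SIDE [(0.6, [561.0, 44.0, 0.9])]
stop_
[... 669 characters left out ...]
3, 1.4])]
{'t': 1.3, 'joints': array([ 1.07502403,  0.46751867, -0.01160585,  1.60271143,  0.00597349,
        1.07138776, -0.0562882 ]), 'joint_velocities': array([-0.00011699,  0.00244839, -0.00114591, -0.00163971,  0.00153824,
        0.0012444 , -0.00158486]), 'joint_torque': array([-5.61278157e-04, -5.20423543e+01, -1.28025966e-02, -2.44056648e+01,
       -5.68001415e-02,  1.14566516e-02, -2.87132920e-06]), 'tcp_pos': array([ 284.32099069, -584.52080065,  214.57549186]), 'tcp_rot': array([ 1.97009678,  0.4537015 , -1.9701179 ]), 'contact_force': array([-0.39012374,  0.28249301,  0.43063356]), 'wrist_torque': array([ 0.02088042, -0.00221194,  0.02152302]), 'grip_width': 0.99904113861943}
```

View pics/top.png

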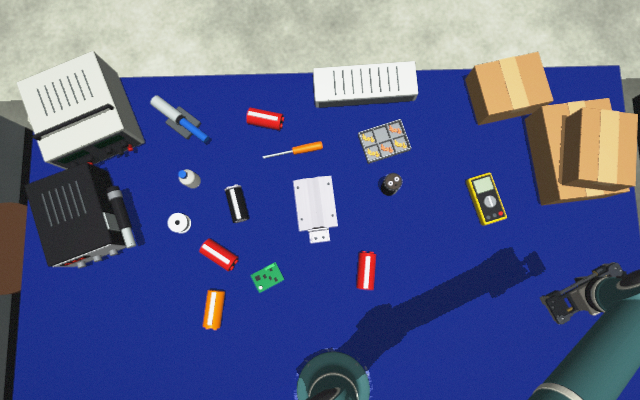

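View pics/side.png

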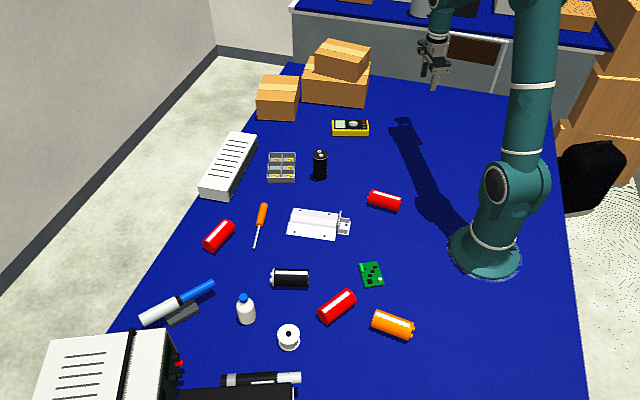

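The black capacitor is at top (236,203) and side (291,278), lying with its dark face away from the robot. The other can shapes don't fit:
- The red ones are at top (265,118), (218,254) and (366,270).
- The orange one is at top (213,310).
- The black one at top (391,184) stands upright, so it is the spare.

The cradle is at top (315,203). Next is a wrist look from near, which also gives the confirming crop.

```bash
cat >> h.py <<'E'
from scipy.spatial.transform import Rotation as Ro
def down(th):  # tool down, jaw axis at world angle th
    c,s=np.cos(th),np.sin(th)
    return Ro.from_matrix(np.array([[0,c,s],[0,s,-c],[-1,0,0]])).as_rotvec()
def best(p,ths):
    q0=robot.observe()["joints"]; o=[]
    for th in ths:
        q=kin.ik(p,down(th))
        if q is not None: o.append((np.abs(np.array(q)-q0).max(),th,np.round(q,2)))
    return sorted(o,key=lambda a:a[0])
E
python3 - <<'E'
from h import *
p=[520,190,330]
b=best(p,[0.1,0.1+np.pi]); print(b)
robot.movep(p,down(b[0][1])); robot.hold(.3)
w=viewer.read_camera("wrist"); save("w1.png",w)
for n in ["can","can_base","can_face","cradle","stop_face","driver"]: print(n,find(n,"wrist"))
a=viewer.read_camera("top"); save("crop.png",cv2.resize(a[150:270,170:350],None,fx=4,fy=4,interpolation=cv2.INTER_CUBIC))
for n in ["cradle","stop_face","can_base","can_face"]: print(n,find(n,"top"))
for yy in (284,100,75): 
  for th in (.094,.094+np.pi,-.5,2.64,.88,4.02): print(yy,th,best([560,yy,20],[th]))
print(robot.observe()["t"],robot.observe()["tcp_pos"])
E
```

```text
[(np.float64(0.8782641396768266), 0.1, array([ 0.3 ,  0.34, -0.89,  1.66,  0.27,  1.28, -0.54])), (np.float64(2.442760243908655), 3.241592653589793, array([ 0.52,  0.53, -1.31,  1.65,  0.52,  1.37,  2.39]))]
can [(0.9, [398.0, 334.2, 22.6]), (0.88, [240.6, 348.3, 27.8]), (0.81, [822.2, 197.9, 30.9]), (0.64, [553.3, 282.7, 27.7]), (0.62, [555.5, 45.4, 0.7]), (0.56, [341.2, -107.3, 27.4])]
can_base [(0.92, [427.6, 379.7, 22.0]), (0.72, [500.9, 271.8, 28.8]), (0.69, [289.6, 340.9, 27.2]), (0.6, [839.2, 248.7, 30.3]), (0.53, [328.5, 192.8, 1.5])]
can_face [(0.92, [812.1, 145.8, 25.6]), (0.9, [365.5, 293.0, 22.7]), (0.88, [603.3, 296.7, 28.6]), (0.82, [394.0, -110.3, 26.9]), (0.67, [187.8, 354.5, 22.6]), (0.46, [500.1, 272.2, 26.6])]
cradle [(0.78, [557.1, 48.4, 0.8])]
stop_face [(0.85, [474.4, 34.6, 31.6])]
driver [(0.73, [719.0, 113.8, -0.2])]
cradle [(0.6, [563.5, 42.3, -0.4])]
stop_face [(0.66, [475.9, 35.0, 29.5])]
can_base [(0.85, [292.0, 342.2, 27.3]), (0.81, [836.9, 248.8, 25.0]), (0.71, [286.8, -105.2, 23.9]), (0.59, [426.2, 378.0, 25.1])]
can_face [(0.97, [393.1, -113.5, 26.9]),
[... 1485 characters left out ...]
float64(0.5523148025733247), 0.094, array([ 0.27,  0.7 , -0.61,  1.9 ,  0.58,  0.73, -0.58]))]
75 3.235592653589793 [(np.float64(2.7406703794919824), 3.235592653589793, array([ 0.62,  1.03, -1.18,  1.88,  1.11,  1.09,  2.2 ]))]
75 -0.5 [(np.float64(0.5784918810777842), -0.5, array([ 0.21,  0.67, -0.53,  1.9 ,  0.51,  0.7 , -1.12]))]
75 2.64 [(np.float64(2.19753778229007), 2.64, array([ 0.57,  0.95, -1.08,  1.88,  1.02,  1.  ,  1.65]))]
75 0.88 [(np.float64(0.6773899377703728), 0.88, array([ 0.34,  0.73, -0.7 ,  1.9 ,  0.68,  0.76,  0.13]))]
75 4.02 [(np.float64(2.1169465270844663), 4.02, array([ 0.  ,  0.62, -0.25,  1.92,  0.24,  0.63, -2.66]))]
5.075 [519.98102225 190.02383828 329.98262749]
```

View pics/w1.png

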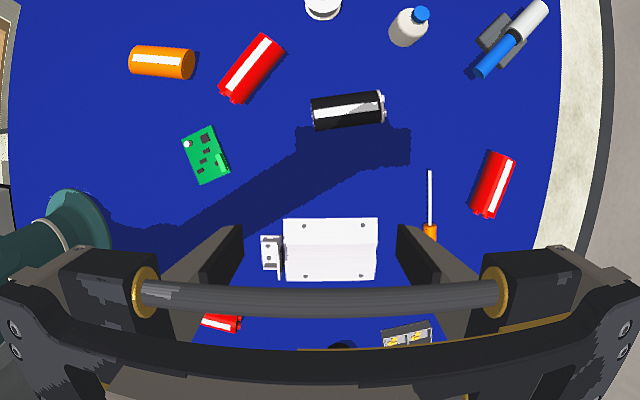

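View pics/crop.png

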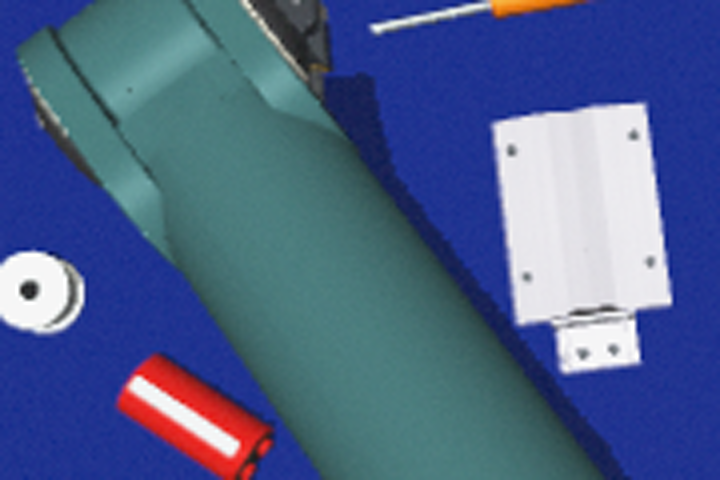

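Run:
```python
from h import *
viewer.read_camera("wrist"); viewer.read_camera("top"); 
# cradle outline on bench-ish heights: min-area rect from the top and wrist masks, back-projected to z=8
def bp(c,uv,z):
    i=viewer.camera_info(c);K=np.array(i["camera_matrix"]);R=np.array(i["R"]);t=np.array(i["t"])
    x=(uv-K[:2,2])/K[[0,1],[0,1]]
    if c=="wrist":
        r=np.linalg.norm(x,axis=1,keepdims=True); d=np.c_[x/r*np.sin(r),np.cos(r)]
    else: d=np.c_[x,np.ones(len(x))]
    d=d@R; C=-R.T@t
    return (C+d*((z-C[2])/d[:,2])[:,None])[:,:2]
for n,z in(("cradle",6),("can",25)):
  for c in("top","wrist"):
    for d in viewer.silhouettes(n,c):
        cs=max(cv2.findContours(d["mask"].astype(np.uint8),0,1)[0],key=len)[:,0].astype(float)
        P=bp(c,cs,z).astype(np.float32); r=cv2.minAreaRect(P)
        print(n,c,round(d["confidence"],2),np.round(r[0],1),np.round(r[1],1),round(r[2],1))
```

```text
cradle top 0.92 [533.9  41.2] [203.  118.4] 6.3
can top 0.88 [ 344.8 -108.8] [ 53.  110.9] 84.1
can top 0.79 [823.4 196.2] [116.5  53.2] 76.6
can top 0.78 [399.7 336.2] [120.2  52.4] 56.4
can top 0.59 [237.9 349. ] [ 52.8 113.3] 82.8
can wrist 0.89 [822.4 194.9] [113.1  64.1] 77.1
can wrist 0.83 [397.2 335.3] [116.4  55.9] 56.0
can wrist 0.76 [236.4 348.7] [ 53.  136.2] 82.8
can wrist 0.67 [ 358.7 -125.5] [86.8 46.7] 5.2
can wrist 0.66 [554.8 283.7] [114.4  51. ] 14.9
```

The wrist view shows the black can at (348,110) with its terminals away from the robot, and the cradle at (330,250). The arm hid the can in the top crop, but the wrist view is enough to confirm it.

Both cameras agree:
- **Cradle:** origin about (559.5, 44), yaw 0.107.
- **Can:** about (552.5, 284), yaw about 0.25.

I'll turn the can in a loose cage of open fingers first, then push it over with two fingers.

Run:
```python
from h import *
c=[552.5,283.7]
robot.movep(c+[150],down(1.3))
robot.servo_line(c+[12],feed=100)
f0=robot.observe()["contact_force"]
robot.servo_line(c+[20],feed=6,rotation=down(0.893))
print(robot.observe()["contact_force"]-f0)
robot.servo_line(c+[16],feed=6,rotation=down(1.25))
robot.servo_line(c+[130],feed=120)
robot.movep([552,300,250],down(0.107)); robot.hold(.2)
w=viewer.read_camera("wrist"); save("w2.png",w)
for n in ["can","can_base","can_face"]: print(n,[f for f in find(n,"wrist") if 470<f[1][0]<650 and f[1][1]>150])
viewer.read_camera("side")
for n in ["can","can_base","can_face"]: print(n,[f for f in find(n,"side") if 470<f[1][0]<650 and f[1][1]>150])
print(robot.observe()["t"])
```

```text
[-1.07864338 -0.47507455 -0.86301693]
can [(0.73, [554.3, 283.0, 25.2])]
can_base [(0.59, [498.5, 282.1, 29.2])]
can_face [(0.64, [607.1, 291.5, 29.5])]
can [(0.89, [554.4, 283.1, 27.4])]
can_base [(0.97, [498.2, 276.5, 27.7])]
can_face [(0.72, [602.4, 289.6, 24.9])]
12.65
```

View pics/w2.png

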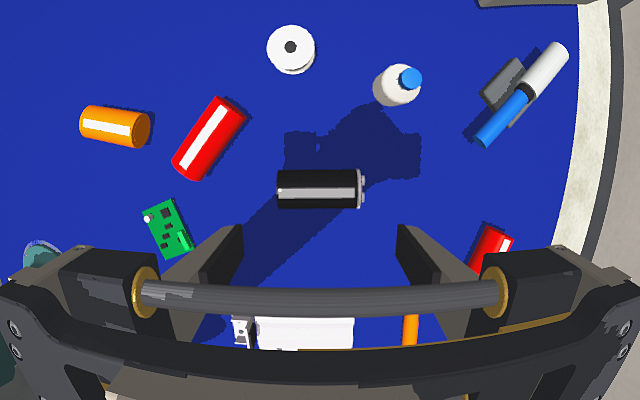

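The can (wrist (318,190)) is now parallel to the cradle, at about (554, 283.5). Next is the roll.

```bash
cat >> h.py <<'E'
psi=0.107; O=np.array([559.5,44.]); ex=np.array([np.cos(psi),np.sin(psi)]); ey=np.array([-ex[1],ex[0]])
def cr(x,y,z): return list(O+x*ex+y*ey)+[z]
def tocr(p): d=np.array(p[:2])-O; return [round(float(d@ex),1),round(float(d@ey),1),p[2]]
E
python3 - <<'E'
from h import *
grip(0.54)
d=(np.array([554,283.5])-O); x=d@ex; y=d@ey; print(x,y)
robot.movep(cr(x,y+50,150),down(psi))
robot.servo_line(cr(x,y+50,17),feed=120)
f0=robot.observe()["contact_force"]
robot.servo_line(cr(x,38,18),feed=60)
print(robot.observe()["contact_force"]-f0)
robot.servo_line(cr(x,60,20),feed=60)
robot.servo_line(cr(x,60,150),feed=150)
robot.movep(cr(x+10,90,260),down(psi)); robot.hold(.2)
w=viewer.read_camera("wrist"); save("w3.png",w)
for c in("wrist","side"):
  if c=="side": viewer.read_camera(c)
  for n in ["can","can_base","can_face","stop_face"]: print(c,n,[(f[0],tocr(f[1])) for f in find(n,c) if 450<f[1][0]<680 and -50<f[1][1]<200])
print(robot.observe()["t"])
E
```

```text
20.10908307426853 238.71766750266343
[-0.85907352  0.44240719  0.27837885]
wrist can [(0.73, [20.8, -1.6, 32.5])]
wrist can_base [(0.95, [-34.0, 1.5, 35.3]), (0.34, [-88.0, 0.9, 29.1])]
wrist can_face [(0.87, [75.5, 2.3, 38.1])]
wrist stop_face [(0.93, [-87.2, -0.6, 29.6])]
side can [(0.66, [22.7, -2.3, 35.0])]
side can_base [(0.91, [-33.0, 1.9, 32.9]), (0.5, [24.0, -1.9, 34.6])]
side can_face [(0.75, [72.2, 0.7, 30.7])]
side stop_face [(0.71, [-84.6, 2.0, 33.1])]
22.2583
```

View pics/w3.png

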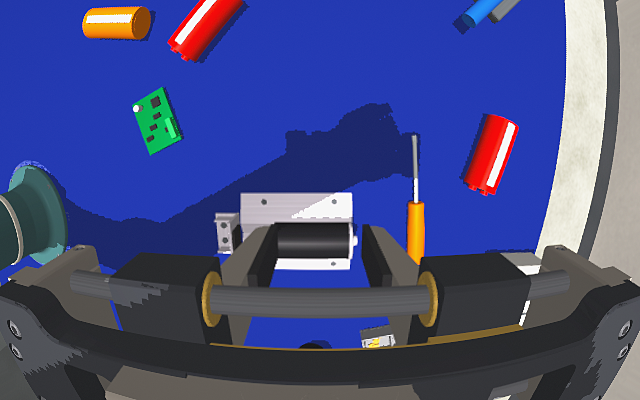

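The can is seated in the V (wrist (315,240)) with its middle at x' of about 20. That leaves about 52 mm to push to the stop.

Run:
```python
from h import *
grip(0.0)
th=best(cr(105,0,150),[psi+np.pi/2,psi-np.pi/2])[0][1]; print(th)
robot.movep(cr(108,0,150),down(th))
robot.servo_line(cr(108,0,21),feed=120)
robot.hold(.2); f0=robot.observe()["contact_force"]
F=lambda: float((robot.observe()["contact_force"]-f0)[:2]@ex)
robot.servo_line(cr(80,0,21),feed=40); print("a",F())
robot.servo_line(cr(42,0,21),feed=30); print("b",F())
x=42; 
while x>27:
    x-=1; robot.servo_line(cr(x,0,21),feed=12); f=F(); print(x,round(f,2))
    if f>5: break
s=robot.observe(); print(tocr(s["tcp_pos"]),s["t"])
w=viewer.read_camera("side"); save("s4.png",cv2.resize(w[170:290,230:410],None,fx=4,fy=4,interpolation=cv2.INTER_CUBIC))
```

```text
-1.4637963267948966
a 0.11618030750408681
b 0.4802738502066635
41 1.86
40 1.68
39 0.5
38 0.88
37 1.77
36 2.03
35 2.63
34 6.95
[35.0, -0.0, np.float64(21.25395208179784)] 29.9667
```

View pics/s4.png

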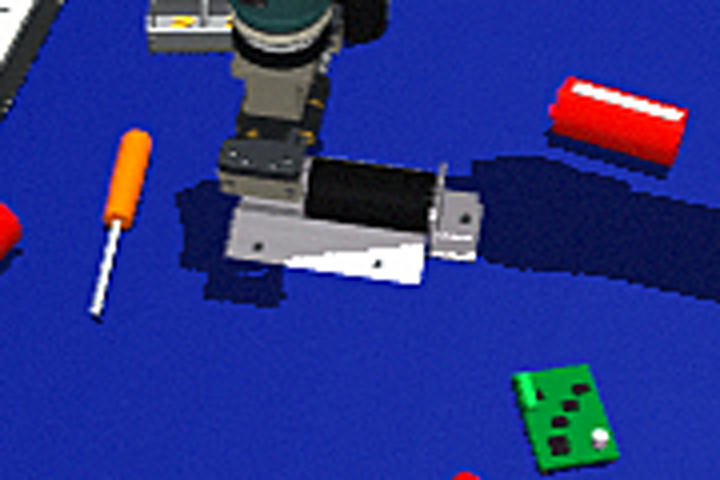

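The force jumped to 7 N right at the predicted spot, and the view shows the can (crop (370,193)) against the stop. I'll back off and check.

Run:
```python
from h import *
robot.servo_line(cr(60,0,22),feed=25)
robot.servo_line(cr(75,0,160),feed=120)
robot.movep(cr(0,140,260),down(psi)); robot.hold(.3)
w=viewer.read_camera("wrist"); s=viewer.read_camera("side")
A=cv2.resize(w[120:300,180:450],(720,480),interpolation=cv2.INTER_CUBIC); save("w5.png",A)
for c in("wrist","side"):
  for n in ["can","can_base","can_face","stop_face"]: print(c,n,[(f[0],tocr(f[1])) for f in find(n,c) if 450<f[1][0]<680 and -50<f[1][1]<200])
for n in("spare_can","driver"): print(n,find(n,"side"))
print(robot.observe()["t"])
```

```text
wrist can []
wrist can_base []
wrist can_face []
wrist stop_face []
side can [(0.83, [-30.2, -3.0, 29.8])]
side can_base [(0.95, [-86.5, -0.9, 30.8])]
side can_face [(0.92, [19.8, 3.1, 33.0])]
side stop_face [(0.84, [-86.8, 1.2, 33.3])]
spare_can [(0.51, [597.0, -187.8, -0.4])]
driver [(0.66, [720.8, 110.1, 0.3])]
34.5417
```

View pics/w5.png

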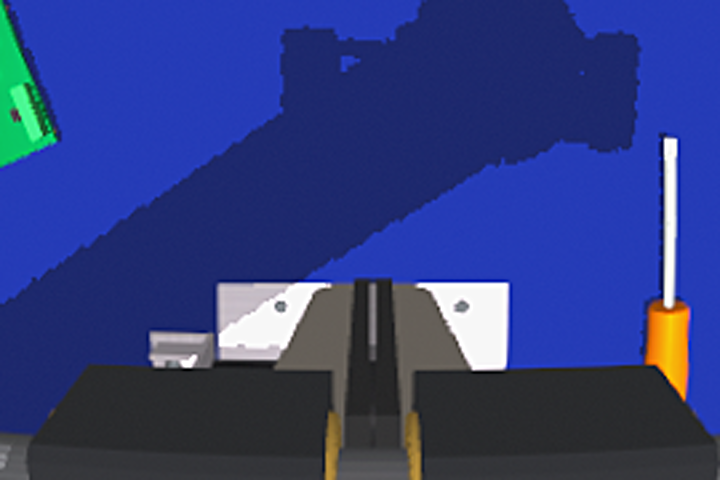

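The gripper hid the can in that view. I'll look once more from the other side.

Run:
```python
from h import *
robot.movep(cr(-50,-70,230),down(psi)); robot.hold(.3)
w=viewer.read_camera("wrist"); 
save("w6.png",cv2.resize(w[100:260,200:440],(720,480),interpolation=cv2.INTER_CUBIC))
for n in ["can","can_base","can_face","stop_face"]: print(n,[(f[0],tocr(f[1])) for f in find(n,"wrist") if 450<f[1][0]<680 and -50<f[1][1]<200])
print(robot.observe()["t"])
```

```text
can [(0.73, [-33.1, -2.9, 29.1])]
can_base [(0.63, [-86.7, 2.5, 34.1])]
can_face []
stop_face [(0.82, [-87.5, -0.6, 26.2])]
35.9667
```

View pics/w6.png

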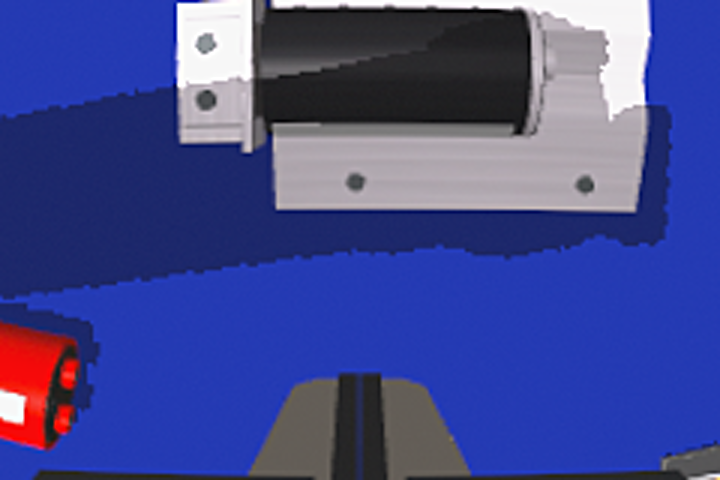

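The can lies in the V with its base against the stop (crop (262,70), no gap visible), and the robot is clear of it. I'm handing it in.

```bash
python3 -c "
from h import *
robot.job_done()"
```

```text
the job is handed in; nothing more can be done
```

The black capacitor is lying in the V of the cradle with its base against the rubber stop, and I handed the job in at about 36 s of the 64 s allowed.

**What I did:** I turned the can parallel to the cradle inside the open fingers without squeezing it. I then rolled it over the ramp with two fingertips and pushed it along the V with the shut fingertips. Sliding took about 0.5 to 2.6 N, and the force rose to 7 N at the stop, within 1–2 mm of where I expected contact.

**Last checks:**
- **Can position:** its middle is at cradle x = -30 mm (side camera) and -33 mm (wrist camera), against -32.5 mm expected. The base measured about -86.6 mm in both views, level with the stop face within the cameras' error. No gap shows in the last picture, and the gripper was clear.
- **Other things on the bench:** the spare can and screwdriver measured within about 4 mm of where they started. I didn't measure the tray, board, solder, meter or cleaner again at the end, but the arm stayed clear of them.

**Checks that failed:** the arm hid the can in the enlarged top-camera crop, so I confirmed which can was meant from the wrist picture instead. The gripper also blocked the first wrist look after the push, so I looked again from the other side.

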